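# Rack the empty ribbon reels by shape and size

### The job

Put the four empty cardboard ribbon reels away on the two spindles: the two round reels over the post with the round base, the two square reels over the post with the square base, on each post the larger reel at the bottom and the smaller one on top of it, lying flat and all the way down. Lower each reel down its post rather than letting it drop, keep each reel the way up that it lies, and leave the mug, button jar, stamp and stapler standing where they are.

Things in the scene. Friction and masses are not known exactly. Their poses are not given: they have to be found in the camera images.
- large_round_reel: Empty cardboard ribbon reel, round, 66 mm in diameter; 26 mm high overall: a flange 5 mm thick at top and bottom, and between them a core 56 mm in diameter. A round hole of 28 mm diameter runs right through its middle. Lies flat on the counter. Origin: centre of its underside; z up. Keep that side down. 25 to 80 g.
- small_round_reel: Empty cardboard ribbon reel, round, 50 mm in diameter; 26 mm high overall: a flange 5 mm thick at top and bottom, and between them a core 42 mm in diameter. A round hole of 28 mm diameter runs right through its middle. Lies flat on the counter. Origin: centre of its underside; z up. Keep that side down. 25 to 80 g.
- large_square_reel: Empty cardboard ribbon reel, square, 64 mm by 64 mm; 26 mm high overall: a flange 5 mm thick at top and bottom, and between them a core 54 mm square. A round hole of 28 mm diameter runs right through its middle. Lies flat on the counter. Origin: centre of its underside; z up, x and y square to its sides. Keep that side down. 25 to 80 g.
- small_square_reel: Empty cardboard ribbon reel, square, 48 mm by 48 mm; 26 mm high overall: a flange 5 mm thick at top and bottom, and between them a core 41 mm square. A round hole of 28 mm diameter runs right through its middle. Lies flat on the counter. Origin: centre of its underside; z up, x and y square to its sides. Keep that side down. 25 to 80 g.
- round_spindle: Fixed reel spindle: wooden base, round, 90 mm in diameter, 8 mm thick, with an upright steel post in its centre, 14 mm in diameter, tapering to 6 mm over the top 8 mm; tip 68 mm above the counter. Origin: centre of the underside, on the post's axis; z up. Underside of the first reel on it 8 mm above the counter, of the second 34 mm.
- square_spindle: Fixed reel spindle: wooden base, square, 90 mm by 90 mm, 8 mm thick, with an upright steel post in its centre, 14 mm in diameter, tapering to 6 mm over the top 8 mm; tip 68 mm above the counter. Origin: centre of the underside, on the post's axis; z up, x and y square to its sides. Underside of the first reel on it 8 mm above the counter, of the second 34 mm.
- mug: White china mug, 76 mm in diameter at the rim, 85 mm high, with a handle that stands out at its +y side (reaching some 75 mm from the mug's axis). Bystander: stays where it is. Origin: centre of its underside.
- button_jar: Small glass jar with a metal lid, 40 mm in diameter, 50 mm high. Bystander: stays where it is. Origin: centre of its underside.
- stamp: Wooden hand stamp, round foot 38 mm in diameter, knob handle, 54 mm high. Bystander: stays where it is. Origin: centre of its underside.
- stapler: Black stapler, 110 mm long (its x axis), 30 mm wide, 36 mm high. Bystander: stays where it is. Origin: centre of its underside.
Not all that is in view belongs to the job. Leave any green or turquoise look-alike of the round_spindle alone. What is shaped like the small_round_reel but turquoise is not meant.

How it is judged:
By the outcome, as a careful person would: the job done as asked, in the order asked, and still so for the second after the job is handed in, with the robot touching nothing.
It also fails if it takes over 120 s, if anything falls off the work surface, if the arm or the gripper's body presses on something with over 40 N, if the wrist force passes 120 N, or if a joint passes its speed limit or range.

### The arm

A 6-joint arm with a two-finger parallel gripper is mounted at the origin on the work surface. World frame = base frame: x ahead of the robot, y to its left, z up, the work surface at z = 0. Lengths are in mm, angles in degrees, forces in N, time in s.
With the tool pointing down it reaches from about 375 to 900 mm from the base axis. Payload 3.1 kg.
Tool frame: the origin (TCP) lies midway between the tips of the shut fingers; the grasp point (between the pads) lies 19 mm behind it; x points along the fingers, y is the direction in which the jaws open and shut, and the axes are right-handed (so a half turn about x gives the same grasp; the last joint's range is limited). The gripper opens to 87 mm and grips with 3 to 60 N. Pads are 19 mm wide; open, the fingers measure 117 mm over their backs; the gripper's body (75 mm by 190 mm) begins 51 mm behind the grasp point.
Start: joints at [-10.227, 30.224, 82.088, -0, 67.689, -10.227], TCP at [624.977, 0.034, 222.548] pointing down, gripper open.
Joint ranges: [-176.69, 176.69], [-43.24, 126.21], [12.49, 139.97], [-82, 262], [0, 151.66], [-163.58, 163.58]. Speed limits (degrees/s): [159.86, 159.86, 180, 180, 180, 180].

### API

Orientations are given as a 3x3 rotation matrix whose columns are the frame's x, y, z axes.
In Python, from rig import manip, capture, camera_model, boxes_of, masks_of gives the robot as it stands.
- The arm moves only by the tool move_arm, never from a script. Its argument "steps" is a list that holds one entry, the list of rows, each a list of 7 numbers: the closure, from 0 (fully open) to 1 (shut), then the shift along the tool's x, y, z in m, then the turn, a rotation vector about the tool's x, y, z in degrees. A call has 1 to 5 rows; each row shifts and turns the pose as measured when the row begins, along the tool's axes as they then stand; what a row does not reach is not made up. A row lasts 1/10 s, in which the tool goes at most 50 mm and 8.59 degrees, less where a joint would pass 70% of its speed; a pose out of reach is approached as far as the arm can. A call is refused whole if a number of a shift passes 0.05 or a number of a turn 8.59, either way. A call with a gripper value outside its range is refused whole. The fingers move at their own pace and stop on an object; "grip_force" is the grip in N (left out, the last holds). Time passes only in rows, so rows that do not move let the fingers close. It gives the time, the measured TCP pose, the force and the opening at its end, in the units of the state.
- manip.sense(): the state, without advancing time (a new reading comes with each control period).
- capture(name): name is "scene" or "side" or "wrist"; returns the picture (420x560x3 uint8, blue, green, red); there is no depth.
- camera_model(name): a dict with "fx", "fy", "cx", "cy" (pixels), "R" (3x3) and "t" (3): a world point X has camera coordinates R X + t; the wrist camera has in their place "hand_eye" (4x4, takes a point from camera to tool coordinates, whose origin is the TCP and whose axes are the tool frame's). Camera axes: x right, y down, z forward; pixel columns grow to the right and rows downward; lengths in mm; the calibration is good to about 2 mm. A picture is of the moment at which its call begins: read the wrist's pose just before it. camera_model takes no time and is no camera call.
- manip.close_job(): hands the job in, once; it reports no verdict.
Trained networks look in the newest picture that a camera, given by its name, has taken for a name from the list of things; names that differ only in an ending like _2 or _b are one class to them, and where a whole thing is asked for, a point or a joint stands for the part that bears it (a point fixed in the world has none). Each returns a list of dicts, best first, with "conf" (0 to 1); they miss things now and then, are a little off and sometimes report something else, mostly with a low value. They report only what shows in the picture. A call takes as long as a camera call. They do not tell look-alikes from the thing itself.
- boxes_of(thing, camera): "bbox" ([left, top, width, height] in pixels, round what is visible of it).
- masks_of(thing, camera): "region" (420x560 bool, what is visible of it) and "bbox" ([left, top, width, height] in pixels, round what is visible of it).
The state is a dict: "t": time; "joint_positions": joint angles; "qd": joint speeds; "tau": joint torques, N m; "ee_pos": TCP position; "eef_rot": TCP orientation; "force": force on the tool from outside, world axes, zero at the start; "wrist_torque": the same for the moment, N m; "gripper_width": finger opening in mm.
Only numpy, scipy, OpenCV 4.12 (cv2) and the standard library are available. Lean on these libraries where they do the work, as an engineer would, in place of code of your own. Each camera call takes 0.05 s, during which the arm holds its last target. There are 200 camera calls.

## Working session

There is one attempt and no reset: what is moved stays moved. The work goes in short steps, Python scripts to look and compute and a tool call to move; the robot and the scene stay as the last step left them, time stands still between calls to the robot, and variables do not carry over. Pictures are saved under pics/ and viewed, about 12 in all and at most 16, crops included, and the job is handed in when it is done.

Besides the shell and the picture viewer there is one more tool, called after ">>>" as name(argument=value, ...) on one line, values as JSON. move_arm: Moves the arm, as the interface text tells. Its arguments: {"type":"object","properties":{"steps":{"type":"array","items":{"type":"array","items":{"type":"array","items":{"type":"number"}}}},"grip_force":{"type":"number"}},"required":["steps"]}

```bash
mkdir -p pics; ls
python3 - <<'E'
from rig import manip, capture, camera_model, boxes_of, masks_of
import cv2,numpy as np
for n in ["scene","side"]:
    im=capture(n); cv2.imwrite(f"pics/{n}0.png",im)
    m=camera_model(n); R=np.array(m["R"]);print(n,{k:m[k] for k in("fx","fy","cx","cy")},-R.T@np.array(m["t"]),R.tolist())
print(camera_model("wrist"))
for n in ["large_round_reel","small_round_reel","large_square_reel","small_square_reel","round_spindle","square_spindle","mug","button_jar","stamp","stapler"]:
    print(n,[(b["bbox"],round(b["conf"],2)) for b in boxes_of(n,"scene")][:4])
s=manip.sense();print(s["t"],s["ee_pos"],s["eef_rot"],s["gripper_width"],s["force"])
E
```

```text
pics
scene {'fx': 400.78815611024055, 'fy': 400.78815611024055, 'cx': 284.4318037731784, 'cy': 204.21515763301687} [1060.92821958  -65.36453167  885.93629912] [[0.12911515485458197, 0.9915565213392356, 0.012039176737259103], [0.8229199715476067, -0.10036630698070723, -0.5592220711409202], [-0.5532919638084066, 0.08211132329154192, -0.8289304755963242]]
side {'fx': 479.1768722151916, 'fy': 479.1768722151916, 'cx': 282.04290633890037, 'cy': 210.5809217607385} [ -25.52522098 -866.27882699  727.25943578] [[0.8523759836621038, -0.5226299077258957, 0.017696384559649225], [-0.27566372622901075, -0.47783201982417184, -0.8340779764939782], [0.44436999506897207, 0.706069784356457, -0.551362645725323]]
{'fx': 296.0328375787281, 'fy': 296.0328375787281, 'cx': 279.76463321820927, 'cy': 207.46985118469397, 'hand_eye': array([[ 6.13655993e-04, -2.49711238e-01,  9.68320154e-01,
        -1.62340644e+02],
       [ 9.99999165e-01,  1.25476806e-03, -3.10151343e-04,
         1.64000671e+00],
       [-1.13756892e-03,  9.68319536e-01,  2.49711799e-01,
        -6.81018803e+01],
       [ 0.00000000e+00,  0.0
[... 187 characters left out ...]
 26.2], 0.54)]
large_square_reel [([126.8, 202.0, 36.6, 29.7], 0.94)]
small_square_reel [([224.2, 193.1, 23.7, 21.7], 0.85)]
round_spindle [([190.6, 163.0, 34.1, 30.0], 0.77), ([255.1, 164.7, 15.4, 24.4], 0.69), ([271.1, 256.5, 38.7, 32.5], 0.58)]
square_spindle [([388.8, 181.1, 43.2, 38.8], 0.91)]
mug []
button_jar [([222.9, 193.5, 22.8, 19.6], 0.26)]
stamp [([180.1, 222.4, 11.6, 23.0], 0.78)]
stapler [([340.7, 152.5, 31.1, 32.2], 0.58)]
0.6 [6.24976933e+02 2.00755388e-02 2.22560323e+02] [[ 9.76724890e-06  1.00000000e+00 -2.48142052e-05]
 [ 1.21055360e-06 -2.48142171e-05 -1.00000000e+00]
 [-1.00000000e+00  9.76721886e-06 -1.21079597e-06]] 86.87361397249128 [0.06957638 0.18426718 0.60835463]
```

View scene.

Run:
```python
import cv2
a=cv2.imread("pics/scene0.png")[120:320,90:460]
cv2.imwrite("pics/s1.png",cv2.resize(a,None,fx=2.15,fy=2.15,interpolation=cv2.INTER_CUBIC))
```

```text
(no output)
```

View pics/s1.png

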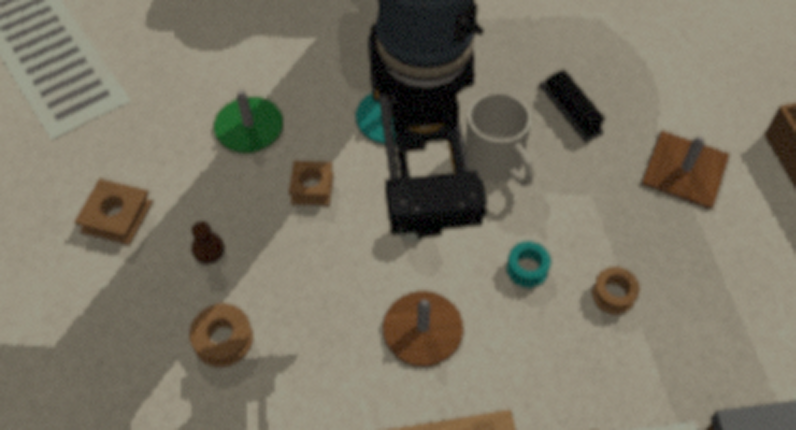

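View pics/side0.png

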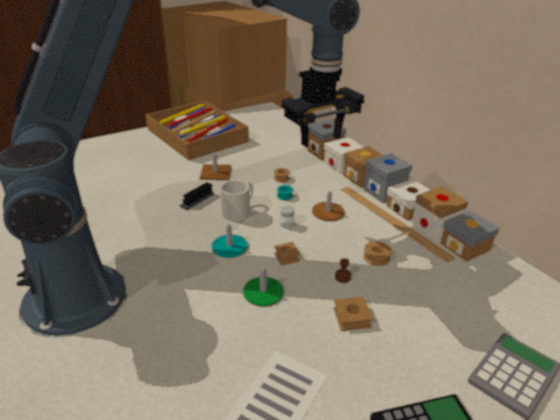

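```bash
cat > h.py <<'E'
from rig import manip, capture, camera_model, boxes_of, masks_of
import cv2,numpy as np
def pose(name,s=None):
    m=camera_model(name)
    if name=="wrist":
        s=s or manip.sense(); H=np.array(m["hand_eye"]); T=np.eye(4);T[:3,:3]=s["eef_rot"];T[:3,3]=s["ee_pos"]
        C=T@H; return m,C[:3,:3],C[:3,3]
    R=np.array(m["R"]);return m,R.T,-R.T@np.array(m["t"])
def ray(name,u,v,z,s=None):
    m,R,c=pose(name,s); d=R@np.array([(u-m["cx"])/m["fx"],(v-m["cy"])/m["fy"],1]); return c+d*(z-c[2])/d[2]
def proj(name,X,s=None):
    m,R,c=pose(name,s); p=(np.atleast_2d(X)-c)@R; return np.c_[p[:,0]/p[:,2]*m["fx"]+m["cx"],p[:,1]/p[:,2]*m["fy"]+m["cy"]]
E
python3 - <<'E'
from h import *
for n,x,y,z in [("LR",221,329,26),("SR",617,285,26),("LS",113,205,26),("SS",313,181,26),("Rpost",423,302,68),("Rbase",423,327,8),("Spost",698,141,68),("Sbase",686,170,8),("greenpost",242,96,68),("turqreel",529,263,26),("stamp",208,247,5),("mug",498,117,85),("stapler",574,106,30),
 ("LSc1",101,181,26),("LSc2",149,188,26),("LSc3",127,236,26),("LSc4",78,212,26),
 ("SSc1",293,161,26),("SSc2",333,162,26),("SSc3",330,203,26),("SSc4",290,198,26)]:
    print(n,ray("scene",90+x/2.15,120+y/2.15,z).round(0)[:2])
for n,x,y,z in [("jar",288,209,50),("turqpost",229,225,68),("LR",378,250,26),("SR",282,173,26),("Rpost",329,192,68),("SS",287,250,26),("LS",354,308,26),("Spost",215,156,68)]: print("side",n,ray("side",x,y,z).round(0)[:2])
E
```

```text
LR [ 652. -215.]
SR [653. 222.]
LS [ 477. -341.]
SS [ 472. -105.]
Rpost [667.   1.]
Rbase [668.   2.]
Spost [498. 353.]
Sbase [499. 355.]
greenpost [ 364. -182.]
turqreel [613. 130.]
stamp [ 535. -234.]
mug [447. 120.]
stapler [399. 232.]
LSc1 [ 441. -357.]
LSc2 [ 458. -300.]
LSc3 [ 522. -322.]
LSc4 [ 482. -380.]
SSc1 [ 439. -128.]
SSc2 [447. -80.]
SSc3 [505. -88.]
SSc4 [ 493. -134.]
side jar [537.  -0.]
side turqpost [364. -12.]
side LR [ 648. -227.]
side SR [647. 207.]
side Rpost [661.  -8.]
side SS [ 462. -118.]
side LS [ 479. -348.]
side Spost [487. 331.]
```

>>> move_arm(steps=[[[0, 0.018, 0.005, 0.043, -8.5, 0, 0], [0, 0.018, 0.012, 0.043, -8.5, 0, 0], [0, 0.018, 0.018, 0.04, -8.5, 0, 0], [0, 0.018, 0.024, 0.036, -8.5, 0, 0], [0, 0.018, 0.028, 0.032, -8.5, 0, 0]]])

```text
t: 1.1
ee_pos: [757.7, -151.5, 135.3]
eef_rot: [[0.004, 0.731, 0.683], [-0.0, 0.683, -0.731], [-1.0, 0.002, 0.003]]
force: [0.0, 0.2, -0.2]
gripper_width: 87.3
```

>>> move_arm(steps=[[[0, 0, 0, 0, -8.5, 0, 0], [0, 0, 0, 0, -8.5, 0, 0], [0, 0, 0, 0, -8.5, 0, 0], [0, 0, 0, 0, -8.5, 0, 0], [0, 0, 0, 0, -8.5, 0, 0]]])

```text
t: 1.6
ee_pos: [760.0, -155.1, 123.0]
eef_rot: [[-0.004, 0.066, 0.998], [0.003, 0.998, -0.066], [-1.0, 0.002, -0.005]]
force: [-0.9, 0.5, -0.8]
gripper_width: 87.4
```

>>> move_arm(steps=[[[0, 0, 0, 0, -5, 0, 0], [0, 0, 0, 0, 0, 0, 0]]])

```text
t: 1.8
ee_pos: [759.9, -155.2, 122.2]
eef_rot: [[-0.005, -0.025, 1.0], [0.003, 1.0, 0.025], [-1.0, 0.003, -0.005]]
force: [0.7, 0.1, -0.1]
gripper_width: 87.3
```

>>> move_arm(steps=[[[0, 0, -0.02, -0.037, 0, 0, 0], [0, 0, -0.02, -0.037, 0, 0, 0], [0, 0, -0.02, -0.037, 0, 0, 0], [0, 0, 0, 0, 0, 0, 0]]])

```text
t: 2.2
ee_pos: [647.9, -217.7, 121.1]
eef_rot: [[-0.005, -0.021, 1.0], [0.003, 1.0, 0.021], [-1.0, 0.003, -0.004]]
force: [-0.2, -0.2, -1.1]
gripper_width: 87.0
```

Run:
```python
from h import *
s=manip.sense();print(s["ee_pos"],s["joint_positions"])
im=capture("wrist");cv2.imwrite("pics/w1.png",im)
for n in ["large_round_reel","round_spindle","small_square_reel","stamp","button_jar","large_square_reel"]:
    for b in masks_of(n,"wrist")[:3]:
        x,y,w,h=b["bbox"]; print(n,round(b["conf"],2),[round(v) for v in b["bbox"]],ray("wrist",x+w/2,y+h/2,26,s).round()[:2])
print(proj("wrist",[s["ee_pos"]],s))
```

```text
[ 647.86443889 -217.6836177   121.1428601 ] [-2.79351113e+01  4.13213227e+01  7.75799449e+01  3.99584611e-02
  6.14106547e+01 -1.19134491e+02]
large_round_reel 0.73 [242, 170, 72, 73] [ 647. -219.]
round_spindle 0.82 [452, 179, 95, 56] [643. -20.]
small_square_reel 0.56 [377, 1, 72, 26] [ 491. -118.]
stamp 0.92 [240, 53, 44, 50] [ 540. -234.]
button_jar 0.61 [509, 57, 51, 50] [538. -12.]
large_square_reel 0.56 [62, 0, 108, 54] [ 505. -348.]
[[279.40599601 247.94738496]]
```

View pics/w1.png

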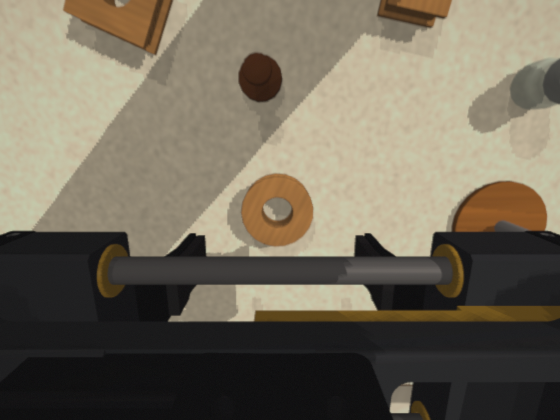

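>>> move_arm(steps=[[[0, 0.035, -0.001, 0.002, 0, 0, -0.2], [0, 0.035, 0, 0, 1, 0, 0], [0, 0.035, 0, 0, 0, 0, 0], [0, 0.01, 0, 0, 0, 0, 0], [0, 0, 0, 0, 0, 0, 0]]])

```text
t: 3.05
ee_pos: [664.3, -214.5, 5.6]
eef_rot: [[0.012, -0.014, 1.0], [-0.006, 1.0, 0.014], [-1.0, -0.007, 0.011]]
force: [0.2, 0.4, 1.2]
gripper_width: 87.0
```

Run:
```python
from h import *
s=manip.sense();print(s["ee_pos"],s["force"])
im=capture("wrist");cv2.imwrite("pics/w2.png",im)
```

```text
[ 664.2617247  -214.53759751    5.59441197] [0.16269011 0.37397745 1.18441086]
```

View pics/w2.png

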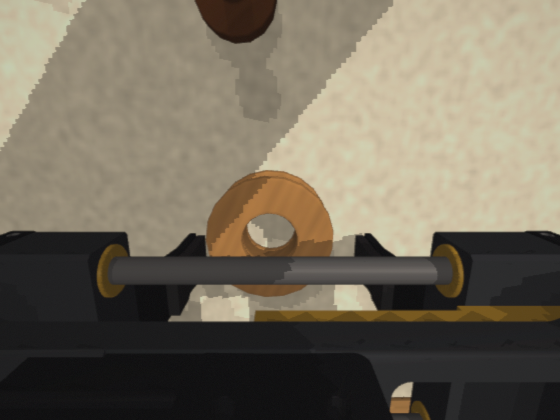

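```bash
cat >> h.py <<'E'
def delta(target,ydir=None):
    """tool-frame shift (mm) and rotvec (deg) to bring TCP to target pointing down with jaw axis ydir (world deg)"""
    from scipy.spatial.transform import Rotation as Ro
    s=manip.sense();R=np.array(s["eef_rot"]);d=R.T@(np.array(target)-s["ee_pos"])
    a=np.radians(ydir) if ydir is not None else np.arctan2(R[1,1],R[0,1])
    y=np.array([np.cos(a),np.sin(a),0]);x=np.array([0,0,-1.]);W=np.c_[x,y,np.cross(x,y)]
    rv=Ro.from_matrix(R.T@W).as_rotvec(degrees=True)
    print("pos",s["ee_pos"].round(1),"yaw",np.degrees(np.arctan2(R[1,1],R[0,1])).round(1),"| shift mm",d.round(1),"rot",rv.round(2),"F",np.round(s["force"],1),"w",round(s["gripper_width"],1),"q6",round(s["joint_positions"][5]),"t",s["t"])
E
python3 - <<'E'
from h import *
p=ray("wrist",270,232,26);print(p); delta([p[0],p[1],5],90)
E
```

```text
[ 647.37222429 -219.38140403   26.        ]
pos [ 664.3 -214.5    6.2] yaw 90.8 | shift mm [  1.1  -4.6 -17. ] rot [0.82 0.68 0.38] F [ 0.2  0.6 -0.2] w 87.3 q6 -118 t 3.1
```

>>> move_arm(steps=[[[0, 0, -0.0025, -0.008, 0.4, 0.4, 0.2], [0, 0, -0.002, -0.008, 0.4, 0.3, 0.2], [0, 0, 0, 0, 0, 0, 0]]])

```text
t: 3.4
ee_pos: [650.0, -220.5, 10.6]
eef_rot: [[0.005, -0.0, 1.0], [-0.003, 1.0, 0.0], [-1.0, -0.003, 0.005]]
force: [0.9, -0.1, 0.7]
gripper_width: 87.0
```

Run:
```python
from h import *
delta([648.5,-219,5],90)
```

```text
pos [ 650.  -220.5   10.6] yaw 90.0 | shift mm [ 5.6  1.5 -1.5] rot [0.01 0.27 0.15] F [ 0.9 -0.1  0.7] w 87.0 q6 -118 t 3.4
```

>>> move_arm(steps=[[[0, 0.005, 0.0015, -0.0015, 0, 0.2, 0.1], [0, 0, 0, 0, 0, 0, 0]]])

```text
t: 3.6
ee_pos: [649.2, -220.1, 7.8]
eef_rot: [[0.004, 0.001, 1.0], [-0.002, 1.0, -0.001], [-1.0, -0.002, 0.004]]
force: [0.6, -1.0, -0.1]
gripper_width: 87.2
```

>>> move_arm(steps=[[[1, 0, 0, 0, 0, 0, 0], [1, 0, 0, 0, 0, 0, 0], [1, 0, 0, 0, 0, 0, 0], [1, 0, 0, 0, 0, 0, 0], [1, 0, 0, 0, 0, 0, 0]]], grip_force=12)

```text
t: 4.1
ee_pos: [649.8, -220.3, 8.4]
eef_rot: [[0.006, 0.001, 1.0], [-0.003, 1.0, -0.001], [-1.0, -0.003, 0.006]]
force: [-0.6, 0.0, 0.7]
gripper_width: 65.4
```

>>> move_arm(steps=[[[1, 0, 0, 0, 0, 0, 0], [1, 0, 0, 0, 0, 0, 0]]])

```text
t: 4.3
ee_pos: [649.8, -220.3, 8.4]
eef_rot: [[0.005, 0.001, 1.0], [-0.003, 1.0, -0.001], [-1.0, -0.003, 0.005]]
force: [0.9, 0.0, 0.8]
gripper_width: 65.6
```

>>> move_arm(steps=[[[1, -0.035, 0, 0, 0, 0, 0], [1, -0.035, 0, 0, 0, 0, 0], [1, -0.035, 0, 0, 0, 0, 0], [1, -0.01, 0, 0, 0, 0, 0], [1, 0, 0, 0, 0, 0, 0]]])

```text
t: 4.8
ee_pos: [647.5, -218.8, 123.3]
eef_rot: [[-0.001, 0.001, 1.0], [0.001, 1.0, -0.001], [-1.0, 0.001, -0.001]]
force: [-0.1, -0.4, -0.9]
gripper_width: 65.4
```

>>> move_arm(steps=[[[1, 0, 0.035, 0, 0, 0, 0], [1, 0, 0.035, 0, 0, 0, 0], [1, 0, 0.035, 0, 0, 0, 0], [1, 0, 0, 0, 0, 0, 0], [1, 0, 0, 0, 0, 0, 0]]])

```text
t: 5.3
ee_pos: [643.8, -110.9, 115.2]
eef_rot: [[-0.01, 0.004, 1.0], [0.004, 1.0, -0.004], [-1.0, 0.004, -0.01]]
force: [0.3, -1.0, 0.3]
gripper_width: 65.5
```

Run:
```python
from h import *
s=manip.sense()
im=capture("wrist");cv2.imwrite("pics/w3.png",im)
delta([667,1,120],90)
for b in boxes_of("round_spindle","wrist")[:3]:print(b)
```

```text
pos [ 643.4 -110.7  115. ] yaw 89.7 | shift mm [ -4.8 111.8  23.1] rot [-0.25 -0.64 -0.27] F [-0.2  0.8 -1.3] w 65.6 q6 -109 t 5.35
{'bbox': [349.8, 181.0, 90.2, 74.4], 'conf': 0.98}
```

View pics/w3.png

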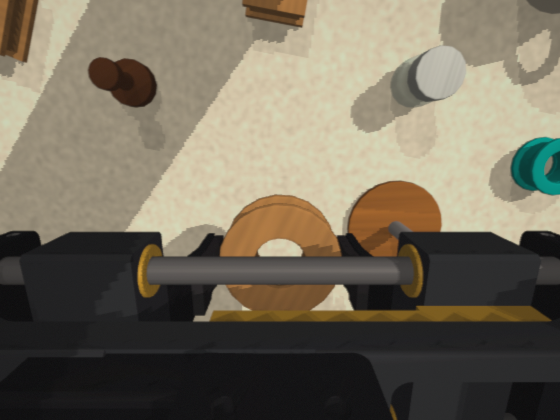

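Run:
```python
from h import *
print(ray("wrist",394.7,181,8)+[45,0,0],ray("wrist",348.5,225,8)+[0,45,0],ray("wrist",441,225,8)-[0,45,0],ray("wrist",395,229,8))
# scene: fit base circle mask
im=capture("scene")
for b in masks_of("round_spindle","scene")[:4]:print([round(v) for v in b["bbox"]],round(b["conf"],2))
```

```text
[666.06525339  -4.82874369   8.        ] [ 6.63231151e+02 -2.80145301e-01  8.00000000e+00] [663.71181775  -1.70184826   8.        ] [ 6.67484551e+02 -4.24148895e-01  8.00000000e+00]
[269, 256, 37, 33] 0.91
[254, 158, 34, 30] 0.78
[192, 178, 10, 13] 0.65
```

>>> move_arm(steps=[[[1, 0, 0.037, 0.008, 0, -0.3, 0], [1, 0, 0.037, 0.008, 0, -0.3, 0], [1, 0, 0.037, 0.007, 0, 0, 0], [1, 0, 0, 0, 0, 0, 0], [1, 0, 0, 0, 0, 0, 0]]])

```text
t: 6.0
ee_pos: [671.7, -7.0, 116.1]
eef_rot: [[0.007, 0.017, 1.0], [0.001, 1.0, -0.017], [-1.0, 0.001, 0.007]]
force: [-0.8, -0.9, -1.0]
gripper_width: 65.2
```

Run:
```python
from h import *
delta([667,0,90],90)
```

```text
pos [671.7  -7.  116.1] yaw 89.0 | shift mm [26.1  6.9 -5. ] rot [-0.99  0.37 -0.06] F [-0.8 -0.9 -1. ] w 65.2 q6 -99 t 6.0
```

>>> move_arm(steps=[[[1, 0.01, 0.0045, -0.003, -0.5, 0.2, 0], [1, 0.01, 0.0025, -0.002, -0.5, 0.1, 0], [1, 0.005, 0, 0, 0, 0, 0], [1, 0, 0, 0, 0, 0, 0]]])

```text
t: 6.4
ee_pos: [665.9, -3.9, 88.2]
eef_rot: [[-0.001, 0.004, 1.0], [0.0, 1.0, -0.004], [-1.0, 0.0, -0.001]]
force: [-0.3, -0.1, -0.1]
gripper_width: 65.7
```

Run:
```python
from h import *
delta([667,0,17],90)
```

```text
pos [665.9  -3.9  88.2] yaw 89.8 | shift mm [71.2  3.8  1.2] rot [-0.2  -0.03 -0.03] F [-0.3 -0.1 -0.1] w 65.7 q6 -100 t 6.4
```

>>> move_arm(steps=[[[1, 0, 0.0045, 0.001, -0.2, 0, 0], [1, 0, 0, 0, 0, 0, 0]]])

```text
t: 6.6
ee_pos: [666.6, -0.1, 87.5]
eef_rot: [[-0.002, 0.002, 1.0], [0.001, 1.0, -0.002], [-1.0, 0.001, -0.002]]
force: [0.6, -0.6, -0.6]
gripper_width: 65.6
```

Run:
```python
from h import *
delta([667,0,17],90)
a=capture("side")[110:260,240:420]; b=capture("wrist")[160:320,180:380]
r=lambda i:cv2.resize(i,(400,320),interpolation=cv2.INTER_CUBIC)
cv2.imwrite("pics/c4.png",np.hstack([r(a),r(b)]))
```

```text
pos [ 6.666e+02 -1.000e-01  8.750e+01] yaw 89.9 | shift mm [70.5  0.1  0.5] rot [-0.09 -0.09 -0.04] F [ 0.6 -0.6 -0.6] w 65.6 q6 -100 t 6.6
```

View pics/c4.png

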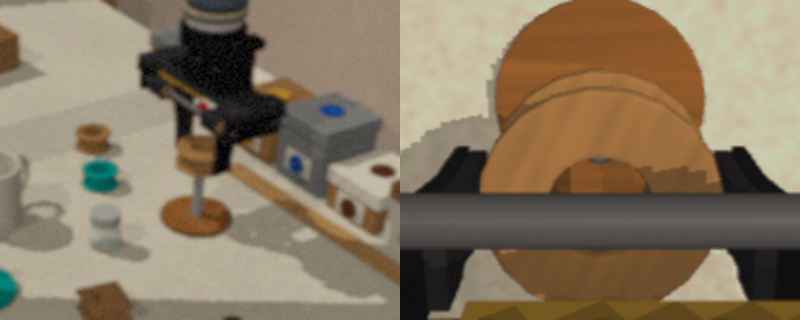

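>>> move_arm(steps=[[[1, 0.012, 0, 0, 0, 0, 0], [1, 0.012, 0, 0, 0, 0, 0], [1, 0.012, 0, 0, 0, 0, 0], [1, 0, 0, 0, 0, 0, 0]]])

```text
t: 7.1
ee_pos: [667.0, -0.4, 49.2]
eef_rot: [[-0.0, 0.001, 1.0], [-0.0, 1.0, -0.001], [-1.0, -0.0, -0.0]]
force: [-1.0, 0.2, -0.1]
gripper_width: 65.6
```

Run:
```python
from h import *
delta([667,0,17],90)
```

```text
pos [ 6.67e+02 -4.00e-01  4.92e+01] yaw 89.9 | shift mm [32.2  0.4 -0. ] rot [-0.07 -0.    0.  ] F [-1.   0.2 -0.1] w 65.6 q6 -100 t 7.1
```

>>> move_arm(steps=[[[1, 0.012, 0, 0, 0, 0, 0], [1, 0.012, 0, 0, 0, 0, 0], [1, 0.006, 0, 0, 0, 0, 0], [1, 0, 0, 0, 0, 0, 0]]])

```text
t: 7.5
ee_pos: [667.3, -0.4, 16.0]
eef_rot: [[-0.0, 0.001, 1.0], [0.0, 1.0, -0.001], [-1.0, 0.0, -0.0]]
force: [0.1, 0.1, 2.4]
gripper_width: 65.6
```

>>> move_arm(steps=[[[1, 0.001, 0, 0, 0, 0, 0], [1, 0.001, 0, 0, 0, 0, 0], [1, 0, 0, 0, 0, 0, 0]]])

```text
t: 7.8
ee_pos: [667.6, -0.4, 16.5]
eef_rot: [[0.0, 0.001, 1.0], [-0.0, 1.0, -0.001], [-1.0, -0.0, 0.0]]
force: [-1.1, 0.3, -0.2]
gripper_width: 65.9
```

>>> move_arm(steps=[[[0, 0, 0, 0, 0, 0, 0], [0, 0, 0, 0, 0, 0, 0], [0, 0, 0, 0, 0, 0, 0], [0, 0, 0, 0, 0, 0, 0], [0, 0, 0, 0, 0, 0, 0]]])

```text
t: 8.3
ee_pos: [668.3, -0.6, 17.0]
eef_rot: [[0.002, 0.001, 1.0], [-0.001, 1.0, -0.001], [-1.0, -0.001, 0.002]]
force: [-0.5, -0.3, -0.6]
gripper_width: 85.9
```

>>> move_arm(steps=[[[0, -0.015, 0, 0, 0, 0, 0], [0, -0.02, 0, 0, 0, 0, 0], [0, -0.03, 0, 0, 0, 0, 0], [0, -0.035, 0, 0, 0, 0, 0], [0, -0.02, 0, 0, 0, 0, 0]]])

```text
t: 8.8
ee_pos: [665.6, -0.2, 140.1]
eef_rot: [[-0.006, 0.001, 1.0], [0.001, 1.0, -0.001], [-1.0, 0.001, -0.006]]
force: [1.2, 0.6, -0.6]
gripper_width: 86.8
```

>>> move_arm(steps=[[[0, 0, 0.045, -0.003, 0, 0, 0], [0, 0, 0.045, -0.003, 0, 0, 0], [0, 0, 0.045, -0.003, 0, 0, 0], [0, 0, 0.045, -0.003, 0, 0, 0], [0, 0, 0.02, 0, 0, 0, 0]]])

```text
t: 9.3
ee_pos: [660.5, 200.8, 153.3]
eef_rot: [[0.014, 0.01, 1.0], [-0.001, 1.0, -0.01], [-1.0, -0.001, 0.014]]
force: [0.4, -0.2, 0.4]
gripper_width: 87.2
```

>>> move_arm(steps=[[[0, 0, 0, 0, 0, 0, 0], [0, 0, 0, 0, 0, 0, 0]]])

```text
t: 9.5
ee_pos: [660.1, 204.2, 155.5]
eef_rot: [[0.017, 0.005, 1.0], [-0.0, 1.0, -0.005], [-1.0, -0.0, 0.017]]
force: [0.5, 0.8, 0.3]
gripper_width: 87.0
```

Run:
```python
from h import *
s=manip.sense()
im=capture("wrist");cv2.imwrite("pics/w5.png",im)
delta([651,219,6],90)
for b in boxes_of("small_round_reel","wrist")[:3]:
    x,y,w,h=b["bbox"];print(b,ray("wrist",x+w/2,y+h/2,22,s))
```

```text
pos [660.2 203.9 155.5] yaw 89.7 | shift mm [149.3  15.  -11.8] rot [-0.32  0.97 -0.  ] F [-0.  -0.9  0.2] w 86.8 q6 -82 t 9.55
{'bbox': [271.0, 160.7, 51.3, 55.0], 'conf': 0.98} [651.92664367 221.53560795  22.        ]
{'bbox': [173.1, 117.0, 56.0, 51.6], 'conf': 0.98} [606.55717198 127.9633953   22.        ]
{'bbox': [169.1, 2.9, 48.9, 27.3], 'conf': 0.32} [498.25716365 129.35913004  22.        ]
```

View pics/w5.png

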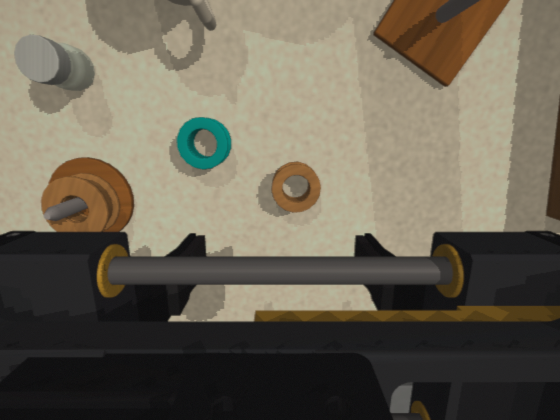

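>>> move_arm(steps=[[[0, 0.025, 0.009, -0.005, 0, 0.5, 0], [0, 0.025, 0.009, -0.004, 0, 0.4, 0], [0, 0.025, 0, 0, 0, 0, 0], [0, 0.025, 0, 0, 0, 0, 0], [0, 0, 0, 0, 0, 0, 0]]])

```text
t: 10.1
ee_pos: [655.9, 211.3, 54.8]
eef_rot: [[0.005, 0.019, 1.0], [-0.002, 1.0, -0.019], [-1.0, -0.002, 0.005]]
force: [-0.3, -0.6, -0.4]
gripper_width: 86.8
```

Run:
```python
from h import *
s=manip.sense()
im=capture("wrist")
delta([652,221.5,7],90)
for b in boxes_of("small_round_reel","wrist")[:3]:
    x,y,w,h=b["bbox"];print(b,ray("wrist",x+w/2,y+h/2,24,s))
```

```text
pos [657.4 211.4  56.7] yaw 88.9 | shift mm [49.7 10.1 -6. ] rot [-1.07  0.47  0.08] F [ 0.1 -0.1 -0.4] w 86.9 q6 -80 t 10.15
{'bbox': [111.1, 124.1, 88.9, 76.6], 'conf': 0.81} [607.84655702 131.89186918  24.        ]
{'bbox': [257.4, 181.9, 73.0, 74.7], 'conf': 0.6} [647.83080588 221.30657122  24.        ]
```

>>> move_arm(steps=[[[0, 0.015, 0.005, -0.004, -0.5, 0.3, 0], [0, 0.015, 0.005, -0.003, -0.5, 0.2, 0], [0, 0.015, 0, 0, 0, 0, 0], [0, 0, 0, 0, 0, 0, 0]]])

```text
t: 10.6
ee_pos: [655.3, 222.1, 14.6]
eef_rot: [[0.01, 0.001, 1.0], [0.001, 1.0, -0.001], [-1.0, 0.001, 0.01]]
force: [-0.4, 0.3, -1.1]
gripper_width: 86.9
```

Run:
```python
from h import *
delta([651.5,221.5,7],90)
```

```text
pos [655.3 222.1  14.6] yaw 89.9 | shift mm [ 7.5 -0.6 -3.8] rot [-0.07  0.58 -0.04] F [-0.4  0.3 -1.1] w 86.9 q6 -80 t 10.6
```

>>> move_arm(steps=[[[0, 0.004, 0, -0.002, 0, 0.3, 0], [0, 0.003, 0, -0.002, 0, 0.3, 0], [0, 0, 0, 0, 0, 0, 0]]])

```text
t: 10.9
ee_pos: [651.0, 222.6, 6.7]
eef_rot: [[-0.001, 0.0, 1.0], [0.001, 1.0, -0.0], [-1.0, 0.001, -0.001]]
force: [0.2, 0.5, -0.9]
gripper_width: 87.1
```

Run:
```python
from h import *
im=capture("wrist");cv2.imwrite("pics/w6.png",im[120:360,120:440])
delta([651.5,221.5,7],90)
```

```text
pos [651.2 222.6   6.9] yaw 90.0 | shift mm [-0.1 -1.1  0.3] rot [-0.02 -0.05 -0.04] F [-0.9  0.9  0.3] w 86.8 q6 -80 t 10.95
```

View pics/w6.png

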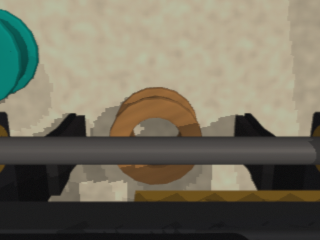

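Run:
```python
from h import *
print(ray("wrist",275,260,26))
```

```text
[650.14211194 220.34115995  26.        ]
```

>>> move_arm(steps=[[[1, 0, 0, 0, 0, 0, 0], [1, 0, 0, 0, 0, 0, 0], [1, 0, 0, 0, 0, 0, 0], [1, 0, 0, 0, 0, 0, 0], [1, 0, 0, 0, 0, 0, 0]]])

```text
t: 11.45
ee_pos: [652.4, 222.7, 8.5]
eef_rot: [[0.002, 0.001, 1.0], [0.001, 1.0, -0.001], [-1.0, 0.001, 0.002]]
force: [1.1, -0.1, -0.1]
gripper_width: 55.0
```

>>> move_arm(steps=[[[1, 0, 0, 0, 0, 0, 0], [1, 0, 0, 0, 0, 0, 0], [1, 0, 0, 0, 0, 0, 0], [1, 0, 0, 0, 0, 0, 0]]])

```text
t: 11.85
ee_pos: [652.5, 222.6, 8.6]
eef_rot: [[0.002, 0.001, 1.0], [0.001, 1.0, -0.001], [-1.0, 0.001, 0.002]]
force: [0.6, -0.1, -0.2]
gripper_width: 49.7
```

>>> move_arm(steps=[[[1, -0.025, 0, 0, 0, 0, 0], [1, -0.025, 0, 0, 0, 0, 0], [1, -0.025, 0, 0, 0, 0, 0], [1, -0.025, 0, 0, 0, 0, 0], [1, -0.02, 0, 0, 0, 0, 0]]])

```text
t: 12.35
ee_pos: [648.6, 221.8, 127.0]
eef_rot: [[-0.01, 0.001, 1.0], [-0.001, 1.0, -0.001], [-1.0, -0.001, -0.01]]
force: [0.2, -0.5, 0.1]
gripper_width: 49.4
```

>>> move_arm(steps=[[[1, 0, -0.04, 0.002, 0, 0, 0], [1, 0, -0.04, 0.002, 0, 0, 0], [1, 0, -0.04, 0.002, 0, 0, 0], [1, 0, -0.04, 0.002, 0, 0, 0], [1, 0, -0.03, 0, 0, 0, 0]]])

```text
t: 12.85
ee_pos: [660.1, 32.5, 132.6]
eef_rot: [[0.002, -0.009, 1.0], [0.002, 1.0, 0.009], [-1.0, 0.002, 0.002]]
force: [0.9, 0.3, -0.7]
gripper_width: 49.2
```

>>> move_arm(steps=[[[1, 0, -0.016, 0.004, 0, 0, 0], [1, 0, -0.015, 0.003, 0, 0, 0], [1, 0, 0, 0, 0, 0, 0]]])

```text
t: 13.15
ee_pos: [668.2, -3.8, 132.6]
eef_rot: [[0.003, -0.004, 1.0], [0.001, 1.0, 0.004], [-1.0, 0.001, 0.003]]
force: [0.9, 0.8, -0.9]
gripper_width: 49.3
```

Run:
```python
from h import *
delta([668,0,108],90)
```

```text
pos [668.2  -3.8 132.6] yaw 90.2 | shift mm [24.6  3.8 -0.2] rot [ 0.24  0.17 -0.07] F [ 0.9  0.8 -0.9] w 49.3 q6 -100 t 13.15
```

>>> move_arm(steps=[[[1, 0.014, 0.004, 0, 0.2, 0.1, 0], [1, 0.014, 0, 0, 0, 0, 0], [1, 0.012, 0, 0, 0, 0, 0], [1, 0, 0, 0, 0, 0, 0]]])

```text
t: 13.55
ee_pos: [667.0, 5.7, 87.9]
eef_rot: [[-0.002, -0.005, 1.0], [0.004, 1.0, 0.005], [-1.0, 0.004, -0.002]]
force: [-0.1, -0.3, 0.8]
gripper_width: 49.1
```

Run:
```python
from h import *
delta([668,0,43],90)
a=capture("side")[110:260,240:420]; b=capture("wrist")[160:320,180:380]
r=lambda i:cv2.resize(i,(400,320),interpolation=cv2.INTER_CUBIC)
cv2.imwrite("pics/c7.png",np.hstack([r(a),r(b)]))
```

```text
pos [667.    5.7  87.9] yaw 90.3 | shift mm [44.9 -5.9  1. ] rot [ 0.26 -0.11 -0.2 ] F [-0.1 -0.3  0.8] w 49.1 q6 -100 t 13.55
```

View pics/c7.png

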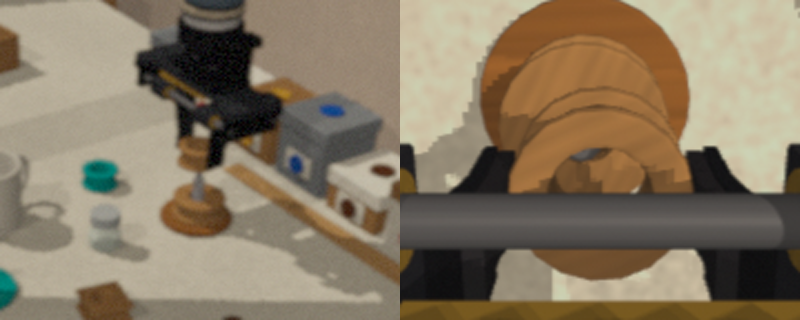

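>>> move_arm(steps=[[[1, 0, -0.003, 0.0005, 0.2, 0, 0], [1, 0, -0.003, 0.0005, 0, 0, 0], [1, 0, 0, 0, 0, 0, 0], [1, 0, 0, 0, 0, 0, 0]]])

```text
t: 14.05
ee_pos: [670.8, -1.1, 91.3]
eef_rot: [[0.005, -0.001, 1.0], [0.002, 1.0, 0.001], [-1.0, 0.002, 0.005]]
force: [0.1, 0.1, -0.4]
gripper_width: 49.5
```

Run:
```python
from h import *
delta([668,0,43],90)
```

```text
pos [670.8  -1.1  91.3] yaw 90.1 | shift mm [48.3  1.  -3. ] rot [ 0.08  0.27 -0.13] F [ 0.1  0.1 -0.4] w 49.5 q6 -100 t 14.05
```

>>> move_arm(steps=[[[1, 0.003, 0.001, -0.003, 0, 0.3, 0], [1, 0.005, 0, 0, 0, 0, 0], [1, 0.008, 0, 0, 0, 0, 0], [1, 0, 0, 0, 0, 0, 0]]])

```text
t: 14.45
ee_pos: [667.7, -0.3, 74.8]
eef_rot: [[0.0, -0.001, 1.0], [0.002, 1.0, 0.001], [-1.0, 0.002, 0.0]]
force: [-0.5, 0.1, -0.1]
gripper_width: 49.6
```

Run:
```python
from h import *
delta([668,0,43],90)
```

```text
pos [ 6.677e+02 -3.000e-01  7.480e+01] yaw 90.0 | shift mm [31.8  0.3  0.3] rot [ 0.04  0.01 -0.12] F [-0.5  0.1 -0.1] w 49.6 q6 -100 t 14.45
```

>>> move_arm(steps=[[[1, 0.01, 0, 0, 0, 0, 0], [1, 0.01, 0, 0, 0, 0, 0], [1, 0.008, 0, 0, 0, 0, 0], [1, 0, 0, 0, 0, 0, 0]]])

```text
t: 14.85
ee_pos: [667.1, -0.1, 43.2]
eef_rot: [[-0.002, -0.001, 1.0], [0.002, 1.0, 0.001], [-1.0, 0.002, -0.002]]
force: [0.7, -0.1, -1.2]
gripper_width: 49.4
```

>>> move_arm(steps=[[[1, 0.002, 0, 0, 0, 0, 0], [1, 0.001, 0, 0, 0, 0, 0], [1, 0, 0, 0, 0, 0, 0]]])

```text
t: 15.15
ee_pos: [667.9, -0.2, 42.8]
eef_rot: [[-0.001, -0.001, 1.0], [0.002, 1.0, 0.001], [-1.0, 0.002, -0.001]]
force: [-0.3, -0.3, -0.7]
gripper_width: 49.2
```

>>> move_arm(steps=[[[1, 0.0015, 0, 0, 0, 0, 0], [1, 0.001, 0, 0, 0, 0, 0]]])

```text
t: 15.35
ee_pos: [668.4, -0.2, 42.1]
eef_rot: [[0.001, -0.001, 1.0], [0.002, 1.0, 0.001], [-1.0, 0.002, 0.001]]
force: [-2.8, -0.7, 7.9]
gripper_width: 49.0
```

>>> move_arm(steps=[[[1, 0, 0, 0, 0, 0, 0], [0.2, 0, 0, 0, 0, 0, 0], [0.1, 0, 0, 0, 0, 0, 0], [0, 0, 0, 0, 0, 0, 0], [0, 0, 0, 0, 0, 0, 0]]])

```text
t: 15.85
ee_pos: [668.9, -0.3, 41.7]
eef_rot: [[0.002, -0.001, 1.0], [0.002, 1.0, 0.001], [-1.0, 0.002, 0.002]]
force: [0.2, 0.7, 0.1]
gripper_width: 73.5
```

>>> move_arm(steps=[[[0, 0, 0, 0, 0, 0, 0], [0, 0, 0, 0, 0, 0, 0], [0, 0, 0, 0, 0, 0, 0]]])

```text
t: 16.15
ee_pos: [668.8, -0.3, 41.3]
eef_rot: [[0.001, -0.001, 1.0], [0.002, 1.0, 0.001], [-1.0, 0.002, 0.001]]
force: [-0.9, 0.0, 0.3]
gripper_width: 86.4
```

>>> move_arm(steps=[[[0, -0.015, 0, 0, 0, 0, 0], [0, -0.02, 0, 0, 0, 0, 0], [0, -0.025, 0, 0, 0, 0, 0], [0, -0.025, 0, 0, 0, 0, 0], [0, -0.02, 0, 0, 0, 0, 0]]])

```text
t: 16.65
ee_pos: [666.5, -0.2, 149.8]
eef_rot: [[-0.005, -0.001, 1.0], [0.003, 1.0, 0.001], [-1.0, 0.003, -0.005]]
force: [0.4, 0.4, 0.8]
gripper_width: 86.9
```

>>> move_arm(steps=[[[0, 0, -0.04, -0.021, 0, 0, 0], [0, 0, -0.04, -0.021, 0, 0, 0], [0, 0, -0.04, -0.021, 0, 0, 0], [0, 0, -0.04, -0.021, 0, 0, 0], [0, 0, -0.04, -0.021, 0, 0, 0]]])

```text
t: 17.15
ee_pos: [567.8, -201.6, 161.7]
eef_rot: [[0.017, -0.014, 1.0], [-0.003, 1.0, 0.014], [-1.0, -0.003, 0.017]]
force: [-0.5, -0.2, 0.6]
gripper_width: 86.9
```

>>> move_arm(steps=[[[0, 0, -0.04, -0.021, 0, 0, 0], [0, 0, -0.04, -0.021, 0, 0, 0], [0, 0, -0.03, -0.015, 7, 0, 0], [0, 0, 0, 0, 7, 0, 0], [0, 0, 0, 0, 6, 0, 0]]])

```text
t: 17.65
ee_pos: [507.8, -325.1, 168.5]
eef_rot: [[0.025, 0.349, 0.937], [-0.011, 0.937, -0.349], [-1.0, -0.002, 0.027]]
force: [-0.2, 0.6, -0.3]
gripper_width: 86.9
```

>>> move_arm(steps=[[[0, 0, 0, 0, 0, 0, 0], [0, 0, 0, 0, 0, 0, 0]]])

```text
t: 17.85
ee_pos: [507.7, -326.2, 170.7]
eef_rot: [[0.027, 0.349, 0.937], [-0.013, 0.937, -0.348], [-1.0, -0.003, 0.03]]
force: [-0.2, 0.6, -0.4]
gripper_width: 86.9
```

Run:
```python
from h import *
s=manip.sense()
im=capture("wrist");cv2.imwrite("pics/w8.png",im)
delta([477,-341,150],70)
print(proj("wrist",[[477,-341,26]],s))
for b in masks_of("large_square_reel","wrist")[:2]:
    x,y,w,h=b["bbox"];c=cv2.minAreaRect(np.argwhere(b["region"])[:,::-1].astype(np.float32));print(b["bbox"],b["conf"],c)
    print([ray("wrist",*p,26,s).round()[:2] for p in cv2.boxPoints(c)],ray("wrist",*c[0],26,s))
```

```text
pos [ 507.8 -326.2  170.7] yaw 69.6 | shift mm [ 20.1 -24.6 -24.4] rot [-0.4  1.7  0.2] F [0.1 0.1 0.1] w 86.9 q6 -113 t 17.9
[[255.81639474 169.79699029]]
[218.3, 135.6, 64.6, 65.8] 0.78 ((251.5, 169.49998474121094), (62.99999237060547, 62.99999237060547), -0.0)
[array([ 495., -389.]), array([ 435., -363.]), array([ 457., -304.]), array([ 518., -326.])] [ 475.16280064 -345.07455554   26.        ]
```

View pics/w8.png

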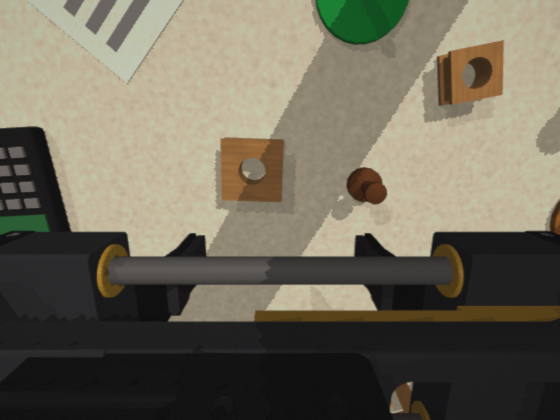

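>>> move_arm(steps=[[[0, 0.02, -0.014, -0.012, 0, 0.9, 0.1], [0, 0.03, -0.014, -0.012, 0, 0.8, 0.1], [0, 0.03, 0, 0, 0, 0, 0], [0, 0.02, 0, 0, 0, 0, 0], [0, 0, 0, 0, 0, 0, 0]]])

```text
t: 18.45
ee_pos: [479.3, -344.0, 69.9]
eef_rot: [[0.004, 0.337, 0.941], [-0.004, 0.941, -0.337], [-1.0, -0.002, 0.005]]
force: [-0.3, 0.3, 0.9]
gripper_width: 86.9
```

>>> move_arm(steps=[[[0, 0, 0, 0, 0, 0, 0]]])

```text
t: 18.55
ee_pos: [479.7, -343.8, 70.0]
eef_rot: [[0.004, 0.336, 0.942], [-0.003, 0.942, -0.336], [-1.0, -0.002, 0.005]]
force: [0.0, -1.1, 0.3]
gripper_width: 87.0
```

Run:
```python
from h import *
delta([476,-344.5,8],69)
```

```text
pos [ 479.7 -343.8   70. ] yaw 70.4 | shift mm [62.  -1.8 -3.5] rot [1.36 0.28 0.11] F [ 0.  -1.1  0.3] w 87.0 q6 -117 t 18.55
```

>>> move_arm(steps=[[[0, 0.015, -0.002, -0.002, 1, 0.2, 0], [0, 0.015, 0, -0.0015, 0, 0.1, 0], [0, 0.015, 0, 0, 0, 0, 0], [0, 0.01, 0, 0, 0, 0, 0], [0, 0, 0, 0, 0, 0, 0]]])

```text
t: 19.05
ee_pos: [479.1, -346.7, 16.3]
eef_rot: [[0.005, 0.352, 0.936], [-0.009, 0.936, -0.352], [-1.0, -0.006, 0.008]]
force: [-0.7, -0.9, 0.3]
gripper_width: 87.3
```

Run:
```python
from h import *
delta([476,-344.5,8],69)
s=manip.sense();im=capture("wrist")
for b in masks_of("large_square_reel","wrist")[:2]:
    c=cv2.minAreaRect(np.argwhere(b["region"])[:,::-1].astype(np.float32));print(b["bbox"],b["conf"],c)
print(proj("wrist",[[476,-344.5,26]],s))
```

```text
pos [ 479.1 -346.7   16.3] yaw 69.4 | shift mm [ 8.3  1.  -3.7] rot [0.39 0.46 0.37] F [-0.7 -0.9  0.3] w 87.3 q6 -116 t 19.05
[219.0, 183.6, 119.5, 121.2] 0.81 ((278.388916015625, 243.72076416015625), (121.30010223388672, 117.85392761230469), 1.5074357986450195)
[[279.98505504 248.93736482]]
```

>>> move_arm(steps=[[[0, 0.004, 0.0005, -0.0025, 0.3, 0.3, 0.2], [0, 0.003, 0, -0.002, 0, 0.2, 0.2], [0, 0, 0, 0, 0, 0, 0]]])

```text
t: 19.45
ee_pos: [476.3, -346.0, 11.7]
eef_rot: [[0.003, 0.357, 0.934], [-0.003, 0.934, -0.357], [-1.0, -0.001, 0.004]]
force: [0.8, -0.7, -0.6]
gripper_width: 87.0
```

>>> move_arm(steps=[[[1, 0, 0, 0, 0, 0, 0], [1, 0, 0, 0, 0, 0, 0], [1, 0, 0, 0, 0, 0, 0], [1, 0, 0, 0, 0, 0, 0], [1, 0, 0, 0, 0, 0, 0]]])

```text
t: 19.95
ee_pos: [476.6, -346.5, 12.4]
eef_rot: [[0.004, 0.357, 0.934], [-0.004, 0.934, -0.357], [-1.0, -0.002, 0.005]]
force: [-0.9, -0.2, -1.2]
gripper_width: 63.9
```

>>> move_arm(steps=[[[1, 0, 0, 0, 0, 0, 0], [1, 0, 0, 0, 0, 0, 0], [1, 0, 0, 0, 0, 0, 0]]])

```text
t: 20.25
ee_pos: [476.6, -346.4, 12.4]
eef_rot: [[0.004, 0.357, 0.934], [-0.003, 0.934, -0.357], [-1.0, -0.002, 0.005]]
force: [-0.4, -1.2, 0.4]
gripper_width: 64.1
```

Run:
```python
from h import *
delta([476,-344.5,8],69)
```

```text
pos [ 476.6 -346.4   12.4] yaw 69.1 | shift mm [ 4.4  1.6 -1.3] rot [0.06 0.28 0.11] F [-0.4 -1.2  0.4] w 64.1 q6 -116 t 20.25
```

>>> move_arm(steps=[[[1, -0.02, 0, 0, 0, 0, 0], [1, -0.03, 0, 0, 0, 0, 0], [1, -0.035, 0, 0, 0, 0, 0], [1, -0.035, 0, 0, 0, 0, 0], [1, -0.02, 0, 0, 0, 0, 0]]])

```text
t: 20.75
ee_pos: [473.7, -343.7, 152.3]
eef_rot: [[-0.004, 0.358, 0.934], [0.005, 0.934, -0.358], [-1.0, 0.003, -0.006]]
force: [0.2, -0.1, -1.3]
gripper_width: 64.0
```

>>> move_arm(steps=[[[1, 0, 0.04, 0.0, 0, 0, 0], [1, 0, 0.04, 0.0, 0, 0, 0], [1, 0, 0.042, -0.005, 0, 0, 0], [1, 0, 0.042, -0.011, 0, 0, 0], [1, 0, 0.042, -0.011, 0, 0, 0]]])

```text
t: 21.25
ee_pos: [527.8, -145.6, 157.8]
eef_rot: [[0.009, 0.368, 0.93], [-0.008, 0.93, -0.368], [-1.0, -0.004, 0.012]]
force: [0.8, 0.4, -0.3]
gripper_width: 63.7
```

Run:
```python
from h import *
delta([540,250,150],69)
```

```text
pos [ 527.8 -145.6  157.8] yaw 68.4 | shift mm [   4.9  372.3 -134.4] rot [-0.6   0.66  0.21] F [ 0.8  0.4 -0.3] w 63.7 q6 -95 t 21.25
```

>>> move_arm(steps=[[[1, 0, 0.042, -0.014, 0, 0.2, 0], [1, 0, 0.042, -0.014, 0, 0.2, 0], [1, 0, 0.042, -0.015, 0, 0, 0], [1, 0, 0.042, -0.015, 0, 0, 0], [1, 0, 0.042, -0.015, 0, 0, 0]]])

```text
t: 21.75
ee_pos: [537.1, 85.2, 156.8]
eef_rot: [[0.004, 0.37, 0.929], [-0.005, 0.929, -0.37], [-1.0, -0.003, 0.006]]
force: [1.1, -0.2, -0.5]
gripper_width: 63.5
```

>>> move_arm(steps=[[[1, 0, 0.042, -0.015, 0, 0, 0], [1, 0, 0.042, -0.015, 0, 0, 0], [1, 0, 0.042, -0.015, 0, 0, 0], [1, 0, 0.03, -0.01, 0, 0, 0], [1, 0, 0, 0, 0, 0, 0]]])

```text
t: 22.25
ee_pos: [541.7, 263.3, 156.0]
eef_rot: [[0.006, 0.364, 0.932], [-0.003, 0.932, -0.364], [-1.0, -0.001, 0.007]]
force: [0.1, -0.6, -0.8]
gripper_width: 63.7
```

>>> move_arm(steps=[[[1, 0, 0, 0, 0, 0, 0], [1, 0, 0, 0, 0, 0, 0]]])

```text
t: 22.45
ee_pos: [540.7, 263.1, 155.5]
eef_rot: [[0.004, 0.362, 0.932], [-0.005, 0.932, -0.362], [-1.0, -0.003, 0.006]]
force: [-0.7, 0.3, -0.7]
gripper_width: 63.9
```

Run:
```python
from h import *
s=manip.sense()
im=capture("wrist");cv2.imwrite("pics/w9.png",im)
delta([499,354,110],69)
for b in masks_of("square_spindle","wrist")[:1]:
    print(b["bbox"],b["conf"])
    m=b["region"].astype(np.uint8); c=max(cv2.findContours(m,0,1)[0],key=cv2.contourArea)
    p=np.array([ray("wrist",*q[0],8,s)[:2] for q in c],np.float32); r=cv2.minAreaRect(p);print(r)
```

```text
pos [540.7 262.7 155.5] yaw 68.8 | shift mm [ 44.9  70.1 -72.2] rot [-0.23  0.31  0.16] F [-0.2  0.4 -0.7] w 64.0 q6 -53 t 22.5
[294.9, 60.6, 108.5, 112.1] 0.67
((492.8342590332031, 353.5802917480469), (90.7469253540039, 90.51258087158203), 57.98377227783203)
```

View pics/w9.png

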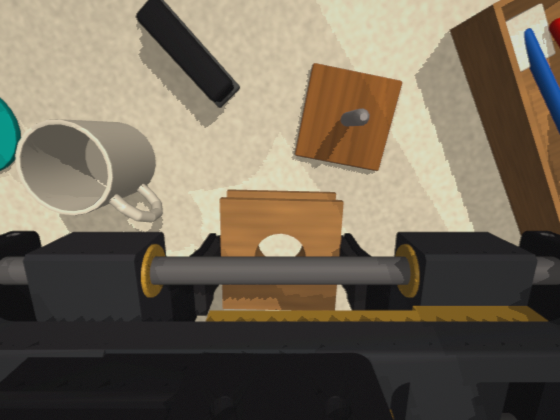

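Run:
```python
from h import *
print(ray("wrist",363,116,68),ray("wrist",347,118,8))
print([ray("wrist",*p,8).round(1)[:2] for p in [(312,64),(402,81),(380,171),(295,156)]])
s=manip.sense();c=capture("scene")
for b in masks_of("square_spindle","scene")[:1]:
    m=b["region"].astype(np.uint8); c=max(cv2.findContours(m,0,1)[0],key=cv2.contourArea)
    p=np.array([ray("scene",*q[0],8)[:2] for q in c],np.float32); print(cv2.minAreaRect(p))
```

```text
[492.72590734 353.66482489  68.        ] [492.1665833  353.95995072   8.        ]
[array([432.8, 338. ]), array([478.7, 414.3]), array([555.3, 369.8]), array([508.6, 292.3])]
((494.18133544921875, 358.5090637207031), (89.96951293945312, 104.05587768554688), 55.60371780395508)
```

>>> move_arm(steps=[[[1, 0.01, 0.023, -0.026, 0, 0.1, 0], [1, 0.01, 0.023, -0.026, 0, 0.1, 0], [1, 0.01, 0.018, -0.02, 0, 0, 0], [1, 0.005, 0, 0, 5.5, 0, 0], [1, 0, 0, 0, 5.5, 0, 0]]])

```text
t: 23.15
ee_pos: [500.0, 345.6, 120.0]
eef_rot: [[0.004, 0.549, 0.836], [-0.003, 0.836, -0.548], [-1.0, -0.0, 0.005]]
force: [-0.1, -0.4, -0.1]
gripper_width: 64.0
```

>>> move_arm(steps=[[[1, 0, 0, 0, 0, 0, 0], [1, 0, 0, 0, 0, 0, 0]]])

```text
t: 23.35
ee_pos: [500.3, 344.5, 119.8]
eef_rot: [[0.004, 0.548, 0.836], [-0.003, 0.836, -0.548], [-1.0, -0.001, 0.005]]
force: [0.7, -0.2, 0.0]
gripper_width: 63.9
```

Run:
```python
from h import *
delta([494,354,94],58)
```

```text
pos [500.3 344.5 119.8] yaw 56.8 | shift mm [ 25.7   4.6 -10.6] rot [-1.25  0.29  0.05] F [ 0.7 -0.2  0. ] w 63.9 q6 -32 t 23.35
```

>>> move_arm(steps=[[[1, 0.01, 0.0025, -0.0055, -0.6, 0.1, 0], [1, 0.01, 0.002, -0.005, -0.6, 0.1, 0], [1, 0.004, 0, 0, 0, 0, 0], [1, 0, 0, 0, 0, 0, 0], [1, 0, 0, 0, 0, 0, 0]]])

```text
t: 23.85
ee_pos: [494.1, 353.2, 93.4]
eef_rot: [[0.0, 0.528, 0.849], [-0.002, 0.849, -0.528], [-1.0, -0.001, 0.001]]
force: [-0.4, 0.2, -0.2]
gripper_width: 63.7
```

Run:
```python
from h import *
delta([494,354,94],58)
```

```text
pos [494.1 353.2  93.4] yaw 58.1 | shift mm [-0.6  0.6 -0.5] rot [0.13 0.06 0.08] F [-0.4  0.2 -0.2] w 63.7 q6 -33 t 23.85
```

Run:
```python
from h import *
b=capture("wrist")[100:340,120:440]
cv2.imwrite("pics/c10.png",cv2.resize(b,None,fx=2,fy=2,interpolation=cv2.INTER_CUBIC))
```

```text
(no output)
```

View pics/c10.png

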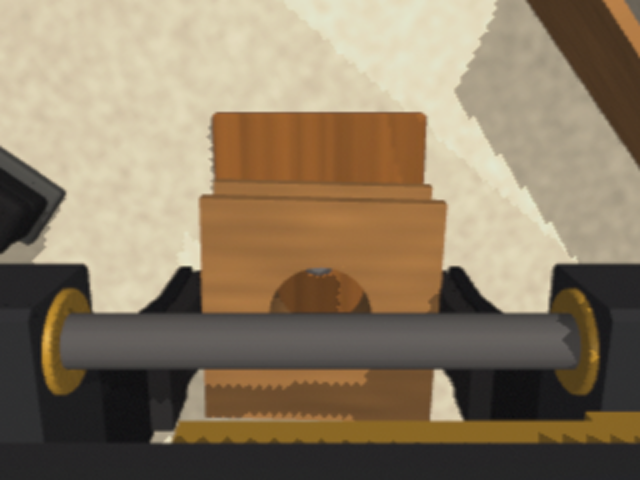

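>>> move_arm(steps=[[[1, 0.01, 0.0005, 0, 0, 0, 0], [1, 0.012, 0, 0, 0, 0, 0], [1, 0.012, 0, 0, 0, 0, 0], [1, 0, 0, 0, 0, 0, 0]]])

```text
t: 24.3
ee_pos: [494.9, 353.6, 57.0]
eef_rot: [[0.001, 0.528, 0.849], [-0.001, 0.849, -0.528], [-1.0, -0.0, 0.002]]
force: [-0.6, 0.0, -0.9]
gripper_width: 63.8
```

Run:
```python
from h import *
delta([494,354,21],58)
```

```text
pos [494.9 353.6  57. ] yaw 58.1 | shift mm [36.  -0.1 -1. ] rot [0.12 0.1  0.02] F [-0.6  0.  -0.9] w 63.8 q6 -33 t 24.3
```

>>> move_arm(steps=[[[1, 0.012, 0, 0, 0, 0, 0], [1, 0.012, 0, 0, 0, 0, 0], [1, 0.009, 0, -0.0005, 0, 0, 0], [1, 0, 0, 0, 0, 0, 0]]])

```text
t: 24.7
ee_pos: [494.7, 353.9, 20.4]
eef_rot: [[0.001, 0.528, 0.849], [-0.001, 0.849, -0.528], [-1.0, -0.0, 0.002]]
force: [0.6, 0.0, 0.2]
gripper_width: 63.6
```

>>> move_arm(steps=[[[1, 0.0015, 0, 0, 0, 0, 0], [1, 0.001, 0, 0, 0, 0, 0]]])

```text
t: 24.9
ee_pos: [494.9, 353.9, 19.7]
eef_rot: [[0.001, 0.528, 0.849], [-0.002, 0.849, -0.528], [-1.0, -0.001, 0.002]]
force: [-1.6, -0.7, 5.7]
gripper_width: 64.1
```

>>> move_arm(steps=[[[1, 0, 0, 0, 0, 0, 0], [0.3, 0, 0, 0, 0, 0, 0], [0.15, 0, 0, 0, 0, 0, 0], [0, 0, 0, 0, 0, 0, 0], [0, 0, 0, 0, 0, 0, 0]]])

```text
t: 25.4
ee_pos: [495.6, 354.3, 20.7]
eef_rot: [[0.003, 0.528, 0.849], [-0.001, 0.849, -0.528], [-1.0, 0.001, 0.003]]
force: [-0.0, 0.1, -0.0]
gripper_width: 80.3
```

>>> move_arm(steps=[[[0, 0, 0, 0, 0, 0, 0], [0, 0, 0, 0, 0, 0, 0], [0, 0, 0, 0, 0, 0, 0]]])

```text
t: 25.7
ee_pos: [495.6, 354.3, 20.5]
eef_rot: [[0.003, 0.528, 0.849], [-0.001, 0.849, -0.528], [-1.0, 0.001, 0.003]]
force: [0.2, 0.9, 0.6]
gripper_width: 87.1
```

>>> move_arm(steps=[[[0, -0.015, 0, 0, 0, 0, 0], [0, -0.025, 0, 0, 0, 0, 0], [0, -0.035, 0, 0, 0, 0, 0], [0, -0.035, 0, 0, 0, 0, 0], [0, -0.025, 0, 0, 0, 0, 0]]])

```text
t: 26.2
ee_pos: [492.6, 353.0, 159.1]
eef_rot: [[-0.006, 0.528, 0.849], [-0.005, 0.849, -0.528], [-1.0, -0.007, -0.002]]
force: [0.5, 0.8, -0.3]
gripper_width: 87.0
```

>>> move_arm(steps=[[[0, 0, -0.037, 0.023, 0, 0, 0], [0, 0, -0.037, 0.023, 0, 0, 0], [0, 0, -0.037, 0.023, 0, 0, 0], [0, 0, -0.037, 0.023, 0, 0, 0], [0, 0, -0.037, 0.023, 0, 0, 0]]])

```text
t: 26.7
ee_pos: [498.6, 136.6, 171.7]
eef_rot: [[0.019, 0.518, 0.855], [0.004, 0.855, -0.518], [-1.0, 0.013, 0.014]]
force: [1.3, -0.5, -0.3]
gripper_width: 87.1
```

Run:
```python
from h import *
delta([495,-105,150],58)
```

```text
pos [498.6 136.6 171.7] yaw 58.8 | shift mm [  20.6 -208.7  121.8] rot [ 0.78  0.81 -0.77] F [ 1.3 -0.5 -0.3] w 87.1 q6 -56 t 26.7
```

>>> move_arm(steps=[[[0, 0, -0.037, 0.022, 0, 0.4, -0.4], [0, 0, -0.037, 0.022, 0, 0.4, -0.4], [0, 0, -0.037, 0.022, 0, 0, 0], [0, 0, -0.037, 0.022, 0, 0, 0], [0, 0, -0.037, 0.022, 0, 0, 0]]])

```text
t: 27.2
ee_pos: [496.7, -87.4, 178.1]
eef_rot: [[0.008, 0.518, 0.856], [-0.003, 0.856, -0.518], [-1.0, 0.002, 0.008]]
force: [0.6, 0.8, 0.3]
gripper_width: 87.0
```

>>> move_arm(steps=[[[0, 0.005, -0.015, 0.005, -7, 0, 0], [0, 0.005, 0, 0, -7, 0, 0], [0, 0.005, 0, 0, -7, 0, 0], [0, 0, 0, 0, 0, 0, 0], [0, 0, 0, 0, 0, 0, 0]]])

```text
t: 27.7
ee_pos: [495.0, -112.1, 168.6]
eef_rot: [[0.018, 0.177, 0.984], [-0.008, 0.984, -0.176], [-1.0, -0.005, 0.019]]
force: [0.0, -0.0, 0.4]
gripper_width: 87.1
```

Run:
```python
from h import *
s=manip.sense()
im=capture("wrist");cv2.imwrite("pics/w11.png",im)
delta([472,-107,150],80)
for b in masks_of("small_square_reel","wrist")[:2]:
    c=cv2.minAreaRect(np.argwhere(b["region"])[:,::-1].astype(np.float32));print(b["bbox"],b["conf"],c)
    print(ray("wrist",*c[0],26,s))
```

```text
pos [ 495.1 -112.   168.6] yaw 79.9 | shift mm [ 18.2   1.  -23.9] rot [-0.13  1.09  0.31] F [-0.5 -0.2  0.3] w 87.4 q6 -105 t 27.75
[252.7, 140.3, 44.7, 45.2] 0.92 ((275.5, 163.5), (47.0, 47.0), 90.0)
[ 462.90686274 -111.09988894   26.        ]
```

View pics/w11.png

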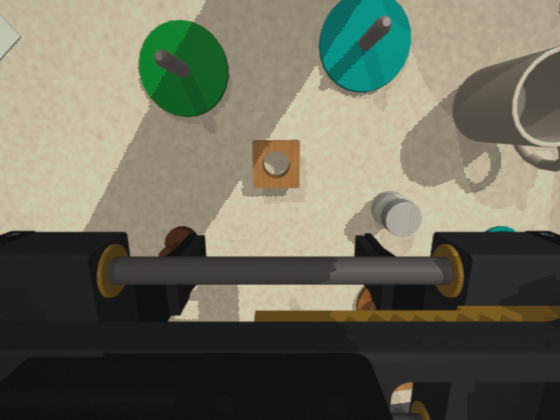

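>>> move_arm(steps=[[[0, 0.02, -0.002, -0.015, 0, 0.6, 0.1], [0, 0.025, -0.002, -0.014, 0, 0.5, 0.1], [0, 0.03, 0, 0, 0, 0, 0], [0, 0.025, 0, 0, 0, 0, 0], [0, 0, 0, 0, 0, 0, 0]]])

```text
t: 28.3
ee_pos: [469.7, -110.9, 69.1]
eef_rot: [[0.008, 0.178, 0.984], [-0.006, 0.984, -0.178], [-1.0, -0.004, 0.009]]
force: [-0.8, 0.4, -0.5]
gripper_width: 87.0
```

>>> move_arm(steps=[[[0, 0, 0, 0, 0, 0, 0]]])

```text
t: 28.4
ee_pos: [470.0, -110.7, 69.3]
eef_rot: [[0.008, 0.179, 0.984], [-0.006, 0.984, -0.179], [-1.0, -0.004, 0.009]]
force: [-0.4, 0.4, 0.5]
gripper_width: 86.8
```

Run:
```python
from h import *
s=manip.sense()
im=capture("wrist")
delta([463,-111,8],80)
for b in masks_of("small_square_reel","wrist")[:2]:
    c=cv2.minAreaRect(np.argwhere(b["region"])[:,::-1].astype(np.float32));print(b["bbox"],b["conf"],c)
    print(ray("wrist",*c[0],24,s))
```

```text
pos [ 470.  -110.7   69.6] yaw 79.7 | shift mm [61.5 -1.3 -7.4] rot [-0.28  0.53  0.24] F [-0.7 -0.3 -0.3] w 87.1 q6 -106 t 28.45
[243.8, 176.8, 66.5, 69.0] 0.91 ((276.5, 213.0), (70.0, 67.0), 90.0)
[ 461.36926475 -111.21536452   24.        ]
```

Reel at about (462.5, -111); descend.

>>> move_arm(steps=[[[0, 0.015, -0.001, -0.004, -0.2, 0.3, 0.1], [0, 0.015, 0, -0.004, 0, 0.2, 0.1], [0, 0.015, 0, 0, 0, 0, 0], [0, 0.01, 0, 0, 0, 0, 0], [0, 0, 0, 0, 0, 0, 0]]])

```text
t: 29.0
ee_pos: [468.9, -113.2, 20.2]
eef_rot: [[0.017, 0.175, 0.985], [-0.009, 0.985, -0.174], [-1.0, -0.006, 0.018]]
force: [0.0, 1.0, -0.5]
gripper_width: 87.2
```

Run:
```python
from h import *
delta([462.5,-111,9],80)
```

```text
pos [ 468.9 -113.2   20.2] yaw 79.9 | shift mm [11.   1.1 -6.9] rot [-0.05  1.03  0.34] F [ 0.   1.  -0.5] w 87.2 q6 -107 t 29.0
```

>>> move_arm(steps=[[[0, 0.004, 0.0005, -0.004, 0, 0.5, 0.2], [0, 0.004, 0.0005, -0.003, 0, 0.5, 0.1], [0, 0.002, 0, 0, 0, 0, 0], [0, 0, 0, 0, 0, 0, 0]]])

```text
t: 29.4
ee_pos: [463.5, -111.5, 11.5]
eef_rot: [[0.003, 0.174, 0.985], [-0.002, 0.985, -0.174], [-1.0, -0.002, 0.003]]
force: [0.7, 0.8, -0.1]
gripper_width: 87.0
```

Run:
```python
from h import *
delta([462.5,-111,9],80)
```

```text
pos [ 463.5 -111.5   11.5] yaw 80.0 | shift mm [ 2.5  0.3 -1. ] rot [-0.04  0.19  0.09] F [ 0.7  0.8 -0.1] w 87.0 q6 -107 t 29.4
```

Grip, lift.

>>> move_arm(steps=[[[1, 0.001, 0, -0.001, 0, 0.2, 0], [1, 0, 0, 0, 0, 0, 0], [1, 0, 0, 0, 0, 0, 0], [1, 0, 0, 0, 0, 0, 0], [1, 0, 0, 0, 0, 0, 0]]])

```text
t: 29.9
ee_pos: [462.7, -111.5, 10.8]
eef_rot: [[0.0, 0.174, 0.985], [-0.002, 0.985, -0.174], [-1.0, -0.002, 0.0]]
force: [-0.1, -0.4, 0.0]
gripper_width: 54.8
```

>>> move_arm(steps=[[[1, 0, 0, 0, 0, 0, 0], [1, 0, 0, 0, 0, 0, 0], [1, 0, 0, 0, 0, 0, 0], [1, 0, 0, 0, 0, 0, 0], [1, 0, 0, 0, 0, 0, 0]]])

```text
t: 30.4
ee_pos: [462.7, -111.5, 10.9]
eef_rot: [[0.0, 0.174, 0.985], [-0.002, 0.985, -0.174], [-1.0, -0.002, 0.0]]
force: [-0.4, -0.0, 0.0]
gripper_width: 47.8
```

>>> move_arm(steps=[[[1, -0.02, 0, 0, 0, 0, 0], [1, -0.03, 0, 0, 0, 0, 0], [1, -0.035, 0, 0, 0, 0, 0], [1, -0.035, 0, 0, 0, 0, 0], [1, -0.025, 0, 0, 0, 0, 0]]])

```text
t: 30.9
ee_pos: [459.7, -109.9, 156.6]
eef_rot: [[-0.011, 0.175, 0.985], [0.004, 0.985, -0.175], [-1.0, 0.002, -0.011]]
force: [0.7, 0.2, -1.1]
gripper_width: 47.6
```

Run:
```python
from h import *
delta([540,263,155],80)
```

```text
pos [ 459.7 -109.9  156.6] yaw 79.9 | shift mm [  2.1 381.2  13.9] rot [-0.07 -0.66 -0.1 ] F [ 0.7  0.2 -1.1] w 47.6 q6 -107 t 30.9
```

>>> move_arm(steps=[[[1, 0, 0.042, 0.004, 0, -0.3, 0], [1, 0, 0.042, 0.004, 0, -0.3, 0], [1, 0, 0.042, 0.002, 0, 0, 0], [1, 0, 0.042, 0.001, 0, 0, 0], [1, 0, 0.042, 0, 0, 0, 0]]])

```text
t: 31.4
ee_pos: [513.4, 94.1, 162.0]
eef_rot: [[0.013, 0.187, 0.982], [-0.004, 0.982, -0.187], [-1.0, -0.002, 0.014]]
force: [0.3, -0.2, -0.6]
gripper_width: 47.6
```

>>> move_arm(steps=[[[1, 0, 0.042, 0, 0, 0, 0], [1, 0, 0.042, 0, 0, 0, 0], [1, 0, 0.042, 0, 0, 0, 0], [1, 0, 0.04, 0, 0, 0, 0], [1, 0, 0, 0, 0, 0, 0]]])

```text
t: 31.9
ee_pos: [543.7, 269.1, 160.9]
eef_rot: [[0.014, 0.182, 0.983], [-0.003, 0.983, -0.182], [-1.0, -0.0, 0.014]]
force: [-0.1, -1.1, 0.5]
gripper_width: 47.4
```

Run:
```python
from h import *
delta([494,354,130],58)
```

```text
pos [543.7 269.1 160.9] yaw 79.5 | shift mm [ 30.   74.5 -64.7] rot [21.53  0.78 -0.13] F [-0.1 -1.1  0.5] w 47.4 q6 -63 t 31.9
```

>>> move_arm(steps=[[[1, 0.005, 0.026, -0.022, 0, 0.4, 0], [1, 0.005, 0.025, -0.022, 0, 0.3, 0], [1, 0.005, 0.022, -0.02, 0, 0, 0], [1, 0.005, 0, 0, 7, 0, 0], [1, 0, 0, 0, 7, 0, 0]]])

```text
t: 32.4
ee_pos: [490.3, 352.6, 137.6]
eef_rot: [[-0.003, 0.42, 0.907], [-0.005, 0.907, -0.42], [-1.0, -0.006, -0.001]]
force: [0.0, 0.1, -0.6]
gripper_width: 47.7
```

>>> move_arm(steps=[[[1, 0, 0, 0, 7, 0, 0], [1, 0, 0, 0, 0, 0, 0], [1, 0, 0, 0, 0, 0, 0]]])

```text
t: 32.7
ee_pos: [488.3, 350.1, 136.4]
eef_rot: [[-0.007, 0.53, 0.848], [-0.008, 0.848, -0.53], [-1.0, -0.01, -0.002]]
force: [0.4, 0.6, -0.3]
gripper_width: 47.8
```

Run:
```python
from h import *
delta([493.5,354,94],58)
b=capture("wrist")
cv2.imwrite("pics/w12.png",b)
```

```text
pos [488.3 350.1 136.4] yaw 58.0 | shift mm [42.3  6.5  2.5] rot [-0.01 -0.11  0.6 ] F [ 0.4  0.6 -0.3] w 47.8 q6 -33 t 32.7
```

View pics/w12.png

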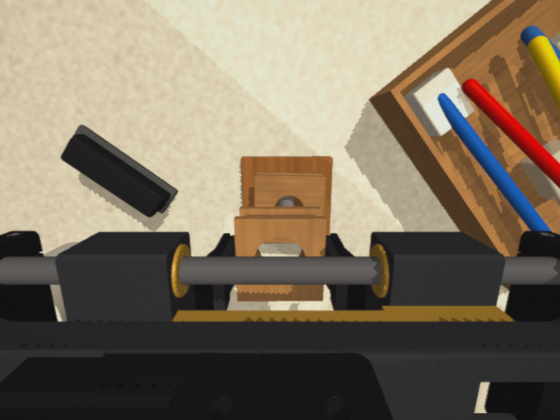

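>>> move_arm(steps=[[[1, 0.01, 0.0035, 0.001, 0, 0, 0.3], [1, 0.012, 0.003, 0.001, 0, 0, 0.3], [1, 0.012, 0, 0, 0, 0, 0], [1, 0, 0, 0, 0, 0, 0], [1, 0, 0, 0, 0, 0, 0]]])

```text
t: 33.25
ee_pos: [493.7, 353.6, 98.2]
eef_rot: [[-0.003, 0.528, 0.849], [0.001, 0.849, -0.528], [-1.0, -0.001, -0.003]]
force: [-0.2, 0.3, -0.6]
gripper_width: 48.0
```

Run:
```python
from h import *
delta([493.5,354,92],58)
```

```text
pos [493.7 353.6  98.2] yaw 58.1 | shift mm [ 6.2  0.3 -0.4] rot [ 0.1  -0.16  0.05] F [-0.2  0.3 -0.6] w 48.0 q6 -33 t 33.25
```

>>> move_arm(steps=[[[1, 0.01, 0, 0, 0, 0, 0], [1, 0.012, 0, 0, 0, 0, 0], [1, 0.01, 0, 0, 0, 0, 0], [1, 0, 0, 0, 0, 0, 0]]])

```text
t: 33.65
ee_pos: [493.6, 353.7, 63.5]
eef_rot: [[-0.003, 0.528, 0.849], [0.001, 0.849, -0.528], [-1.0, -0.001, -0.003]]
force: [-0.7, 0.0, -0.9]
gripper_width: 47.7
```

Run:
```python
from h import *
delta([493.5,354,45],58)
```

```text
pos [493.6 353.7  63.5] yaw 58.1 | shift mm [18.5  0.2 -0.2] rot [ 0.13 -0.15  0.04] F [-0.7  0.  -0.9] w 47.7 q6 -33 t 33.65
```

>>> move_arm(steps=[[[1, 0.009, 0, 0, 0, 0, 0], [1, 0.007, 0, 0, 0, 0, 0], [1, 0, 0, 0, 0, 0, 0]]])

```text
t: 33.95
ee_pos: [493.5, 353.8, 45.8]
eef_rot: [[-0.003, 0.528, 0.849], [0.001, 0.849, -0.528], [-1.0, -0.001, -0.003]]
force: [-0.3, -0.3, 0.1]
gripper_width: 47.8
```

>>> move_arm(steps=[[[1, 0.0015, 0, 0, 0, 0, 0], [1, 0.001, 0, 0, 0, 0, 0]]])

```text
t: 34.15
ee_pos: [493.7, 353.9, 44.8]
eef_rot: [[-0.002, 0.528, 0.849], [0.001, 0.849, -0.528], [-1.0, -0.001, -0.003]]
force: [-1.8, -2.2, 8.6]
gripper_width: 47.8
```

Seated with contact (8.6 N). Release and retreat.

>>> move_arm(steps=[[[1, 0, 0, 0, 0, 0, 0], [0.4, 0, 0, 0, 0, 0, 0], [0.2, 0, 0, 0, 0, 0, 0], [0, 0, 0, 0, 0, 0, 0], [0, 0, 0, 0, 0, 0, 0]]])

```text
t: 34.65
ee_pos: [494.9, 354.5, 46.2]
eef_rot: [[0.001, 0.528, 0.849], [0.002, 0.849, -0.528], [-1.0, 0.002, -0.001]]
force: [-0.2, 0.6, -0.1]
gripper_width: 68.6
```

>>> move_arm(steps=[[[0, 0, 0, 0, 0, 0, 0], [0, 0, 0, 0, 0, 0, 0], [0, 0, 0, 0, 0, 0, 0]]])

```text
t: 34.95
ee_pos: [494.8, 354.5, 46.0]
eef_rot: [[0.0, 0.528, 0.849], [0.002, 0.849, -0.528], [-1.0, 0.002, -0.001]]
force: [-0.4, -1.1, -1.2]
gripper_width: 85.4
```

>>> move_arm(steps=[[[0, -0.015, 0, 0, 0, 0, 0], [0, -0.025, 0, 0, 0, 0, 0], [0, -0.035, 0, 0, 0, 0, 0], [0, -0.04, 0, 0, 0, 0, 0], [0, -0.04, 0, 0, 0, 0, 0]]])

```text
t: 35.45
ee_pos: [491.0, 352.2, 202.8]
eef_rot: [[-0.013, 0.528, 0.849], [-0.004, 0.849, -0.528], [-1.0, -0.01, -0.009]]
force: [0.9, 0.9, -0.8]
gripper_width: 86.7
```

>>> move_arm(steps=[[[0, 0, -0.035, 0.03, 0, 0, 0], [0, 0, -0.035, 0.03, 0, 0, 0], [0, 0, -0.035, 0.03, 0, 0, 0], [0, 0, 0, 0, 0, 0, 0]]])

```text
t: 35.85
ee_pos: [518.5, 215.7, 216.6]
eef_rot: [[0.012, 0.523, 0.852], [0.004, 0.853, -0.523], [-1.0, 0.01, 0.008]]
force: [1.0, 1.3, -0.0]
gripper_width: 86.9
```

Run:
```python
from h import *
delta([493.5,354,45],58)
a=capture("side")[120:270,150:360]; b=capture("wrist")[:300,200:560];c=capture("scene")[130:310,110:450]
r=lambda i,w,h:cv2.resize(i,(w,h),interpolation=cv2.INTER_CUBIC)
cv2.imwrite("pics/end.png",np.vstack([np.hstack([r(a,400,286),r(b,400,286)]),r(c,800,310)[:310]]))
```

```text
pos [518.5 215.7 216.6] yaw 58.5 | shift mm [171.8 103.2 -95. ] rot [ 0.49  0.47 -0.56] F [ 1.   1.3 -0. ] w 86.9 q6 -47 t 35.85
```

View pics/end.png

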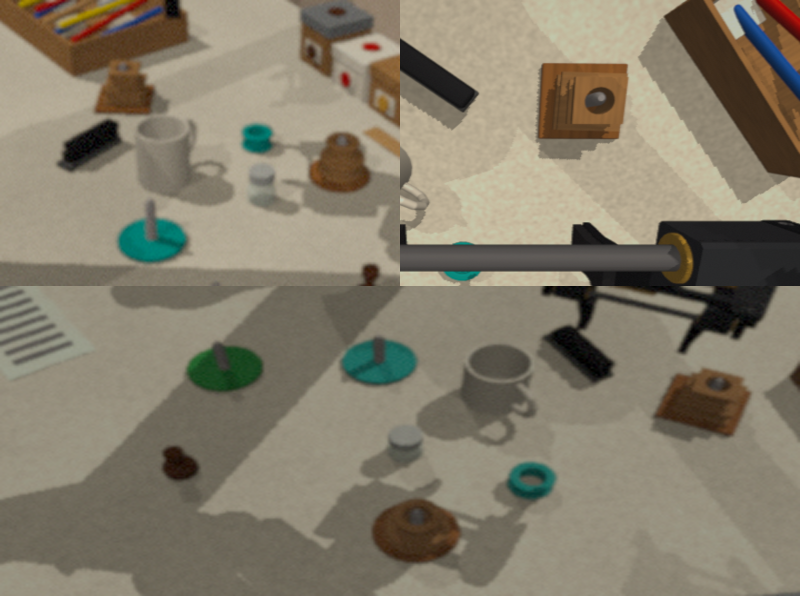

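The end pictures show both stacks flat on their posts, larger reel at the bottom. The bystanders and the turquoise and green look-alikes are where they were. I'm handing the job in.

```bash
python3 -c "
from rig import manip
print(manip.close_job())"
```

```text
the job is handed in; nothing more can be done
None
```

All four reels are on their posts, larger one at the bottom: the round pair on the round base and the square pair on the square base. Each was lowered while gripped until it rested (about 2–9 N of contact) and then released. The job was handed in at about 36 s of the 120 s allowed.

- **Final pictures:** the scene, side and wrist views showed both stacks flat and all the way down. The mug, button jar, stamp, stapler and look-alikes appeared where they had been, judged by eye rather than measured.
- **Seating heights:** the tool heights at contact agreed with the expected 8 mm and 34 mm reel undersides to within about 1 mm.
- **Disagreements:** the scene camera put the square post about 5 mm from the wrist camera's position, so I used the wrist camera. Larger moves drifted up to about 15 mm sideways, and I corrected this before each grasp and each lowering.

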